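# Lock the sample cylinder's cradle with its linch pin

## Robot

A 6-joint arm with a two-finger parallel gripper is mounted at the origin on the work surface. World frame = base frame: x ahead of the robot, y to its left, z up, the work surface at z = 0. Lengths are in m, angles in degrees, forces in N, time in s.
With the tool pointing down it reaches from about 0.3 to 0.75 m from the base axis. Payload 8.5 kg.
Tool frame: the origin (TCP) lies at the very end of the fingers, on their centre line; the grasp point (between the pads) lies 19 mm behind it (env.pinch_z is the distance from the TCP to the grasp point, in m); z points along the fingers, y is the line along which they close (so a half turn about z gives the same grasp; the last joint's range is limited). The gripper opens to 85 mm and grips with 20 to 120 N. Pads are 22 mm wide; open, the fingers measure 114 mm over their backs; the gripper's body (76 mm by 85 mm) begins 54 mm behind the grasp point. The pads swing forward as they close: fully open they stand 13 mm farther back than shut.
Start: joints at [60.315, 21.807, 74.336, -0, 83.858, -12.336], TCP at [0.164, 0.525, 0.231] pointing down, gripper open.
Joint ranges: [-178.18, 178.18], [-50.72, 133.34], [12.68, 142.11], [-81.47, 261.47], [9.98, 163.14], [-165.26, 165.26]. Speed limits (degrees/s): [136.94, 136.94, 180, 180, 180, 180].

## Interface

Orientations are given as a 3x3 rotation matrix whose columns are the frame's x, y, z axes.
In Python, from rig import env, viewer gives the robot as it stands.
- The arm moves only by the tool drive_tool, never from a script. Its argument "series" is a list of rows, each a list of 3 entries, a list of its own where there are three numbers: the shift along the tool's x, y, z in m, then the turn about the tool's z in degrees, then the finger opening in m, from 0 to 0.0854. A call has 1 to 20 rows; each row is the pose to reach, as a shift and turn from the pose commanded when the call began, along the tool's axes at that moment; what a row does not reach only later rows make up. A row lasts 1/10 s, in which the tool goes at most 50 mm and 8.59 degrees, less where a joint would pass 70% of its speed; a pose out of reach is approached as far as the arm can. A call with a gripper value outside its range is refused whole. The fingers move at their own pace and stop on an object; "newtons" is the grip in N (left out, the last holds). Time passes only in rows, so rows that repeat a pose let the fingers close. It gives the time, the measured TCP pose, the force, the opening and the grip force at its end, in the units of the state.
- env.observe(): the state, without advancing time (a new reading comes with each control period).
- viewer.get_image(name): name is "scene" or "side" or "wrist"; returns a dict with "img" (420x560x3 uint8, red, green, blue), "depth" (420x560 float32, m along the optical axis (not along the pixel's ray), 0 where there is no reading), "camera_matrix" (3x3 intrinsics, pixels), "distortion" ([k1, k2, p1, p2, k3] as OpenCV has them; the pictures are not rectified), "rvec" (rotation vector, rad) and "tvec" (3), from world to camera coordinates, as OpenCV has them. Camera axes: x right, y down, z forward; pixel columns grow to the right and rows downward; lengths in m; the calibration is good to about 2 mm. A picture is of the moment at which its call begins.
- env.close_job(): hands the job in; it is judged then, once.
The state is a dict: "time_s": time; "q": joint angles; "qvel": joint speeds; "joint_efforts": joint torques, N m; "position": TCP position; "tool_rot": TCP orientation; "ft_force": force on the tool from outside, world axes, zero at the start; "wrist_torque": the same for the moment, N m; "grip_width": finger opening in m; "gripper_force": force on a finger pad.
Only numpy, scipy, OpenCV 4.12 (cv2) and the standard library are available. Lean on these libraries where they do the work, as an engineer would, in place of code of your own. Each camera call takes 0.05 s, during which the arm holds its last target. There are 200 camera calls.

## Task

Lock down the metal sample cylinder: on the cradle that holds it, first push the pulled-out linch pin fully home through the fork and the strap's eye, then flip its sprung ring over so that it lies right down around the pin end. Leave the pin of the empty cradle as it is, and let go at the end.

Things in the scene. Friction and masses are not known exactly. Their poses are not given: they have to be found in the camera images.
- pin_knob (a point): Centre of the rear face of the linch pin's push knob (upright steel disc 30 mm across), 55 mm above the table, on the cradle that holds the sample cylinder. Frame: +x is the level direction of pushing (roughly away from the robot), y to the left, z up. Nothing is behind the knob. The ring's hinge is 32 mm ahead (+x) at the same height. Cylinder axis 80 mm to the left of the pin, parallel to it.
- pin (a joint): Slide of that pin in m: 0 fully out, 0.042 home at its stop. Needs about 3 N, stays where left; the ring travels with it. It passes through a fork (top 70 mm above the table, 26 mm wide, near face 8 mm ahead of the hinge when home). Cradle: fixed steel plate 250 x 160 x 8 mm; cylinder 50 mm across, its strap and valve reach 88 mm above the table.
- ring (a joint): Swing of that pin's ring in rad: wire loop 53 mm wide, 68 mm long, hinged across the pin. 0: open, leaning back towards the knob, as at the start (its end 120 mm above the table, 16 mm behind the hinge); 0.25 upright; 1.82 level around the fork, its end just past the pin end; 1.87 its stop. An over-centre spring (about 1 N) holds it back or, once past upright, snaps it down.
- spare_pin (a joint): Slide in m of the like pin on the other, empty cradle, whose strap stands open (up to 150 mm high); to be left out as it is. Which cradle is on the left varies.

How it is judged:
By the outcome, as a careful person would: the job done as asked, in the order asked, and still so for the second after the job is handed in, with the robot touching nothing.
It also fails if it takes over 35 s, if anything falls off the work surface, if the arm or the gripper's body presses on something with over 40 N, if the wrist force passes 120 N, or if a joint passes its speed limit or range.

## Working session

There is one attempt and no reset: what is moved stays moved. The work goes in short steps, Python scripts to look and compute and a tool call to move; the robot and the scene stay as the last step left them, time stands still between calls to the robot, and variables do not carry over. Pictures are saved under pics/ and viewed, at most 10 in all, crops included, and the job is handed in when it is done.

Besides the shell and the picture viewer there is one more tool, called as a command line: name --argument value ..., lists and objects as JSON in quotes. drive_tool: Moves the arm, as the interface text tells. Its arguments: {"type":"object","properties":{"series":{"type":"array"},"newtons":{"type":"number"}},"required":["series"]}

```bash
mkdir -p pics; cat > h.py <<'E'
import numpy as np, cv2, pickle
from rig import env, viewer
def snap(name, out):
    d=viewer.get_image(name); cv2.imwrite(f'pics/{out}.png', d['img'][:,:,::-1]); pickle.dump(d,open(f'pics/{out}.pkl','wb')); return d
def load(out): return pickle.load(open(f'pics/{out}.pkl','rb'))
def ray(d,u,v):
    K=np.array(d['camera_matrix']);R=cv2.Rodrigues(np.array(d['rvec'],float))[0];t=np.array(d['tvec'],float).ravel()
    p=cv2.undistortPoints(np.array([[[u,v]]],float),K,np.array(d['distortion'],float))[0,0]
    return -R.T@t, R.T@np.array([p[0],p[1],1.]),R,t
def atz(d,u,v,z):
    c,r,_,_=ray(d,u,v); return c+r*(z-c[2])/r[2]
def atd(d,u,v,w=1):
    c,r,_,_=ray(d,u,v); D=d['depth'][int(v)-w:int(v)+w+1,int(u)-w:int(u)+w+1]; D=D[D>0]
    return c+r*np.median(D) if D.size else None
def proj(d,P):
    return cv2.projectPoints(np.array(P,float).reshape(-1,1,3),np.array(d['rvec'],float),np.array(d['tvec'],float),np.array(d['camera_matrix']),np.array(d['distortion'],float))[0][:,0]
E
python3 - <<'E'
from h import *
np.set_printoptions(precision=4,suppress=True)
a=snap('scene','s0')['img'];b=snap('side','d0')['img']
c=snap('wrist','w0')['img']
s=env.observe();print(s['time_s'],s['position'],s['tool_rot'],s['ft_force'],env.pinch_z)
for n in('s0','d0','w0'):
    d=load(n);c,r,_,_=ray(d,280,210);print(n,c,r)
E
```

```text
0.15 [0.1639 0.5248 0.2309] [[-0.9545  0.2982 -0.0006]
 [ 0.2982  0.9545 -0.001 ]
 [ 0.0002 -0.0011 -1.    ]] [ 0.2178  0.1377 -1.2164] 0.0187
s0 [0.9618 0.5449 0.5651] [-0.5083 -0.6655 -0.5467]
d0 [ 0.2925 -0.7749  0.5158] [ 0.2865  0.8358 -0.4685]
w0 [0.0912 0.5475 0.3744] [ 0.2906 -0.1076 -0.9509]
```

View pics/s0.png

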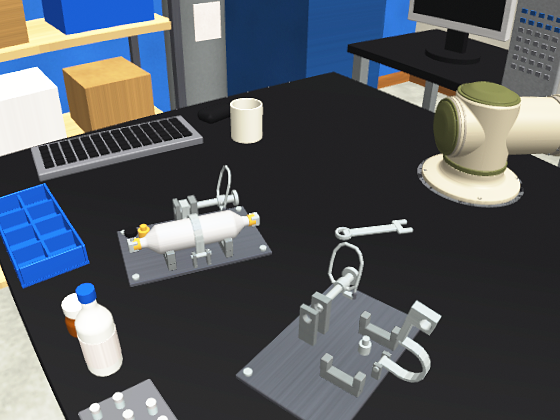

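View pics/d0.png

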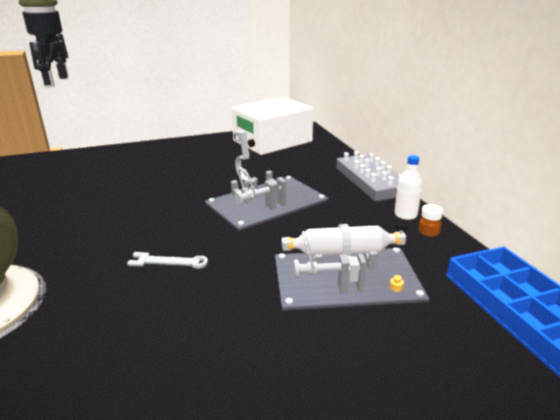

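The cylinder's cradle is the one at the robot's right: its knob is near (297,268) in the side view and (235,198) in the scene view. The empty cradle is on the left. I'll enlarge both views.

```bash
python3 - <<'E'
from h import *
a=load('s0')['img'][150:290,110:280,::-1];b=load('d0')['img'][215:310,265:430,::-1]
A=cv2.resize(a,None,fx=4,fy=4,interpolation=cv2.INTER_CUBIC);B=cv2.resize(b,None,fx=4.8,fy=4.8,interpolation=cv2.INTER_CUBIC)
cv2.imwrite('pics/s0c.png',A);cv2.imwrite('pics/d0c.png',B)
E
```

```text
(no output)
```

View pics/s0c.png

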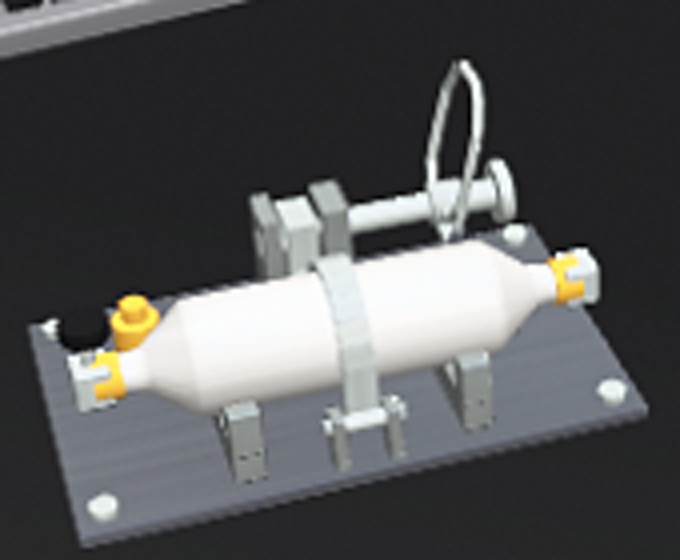

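View pics/d0c.png

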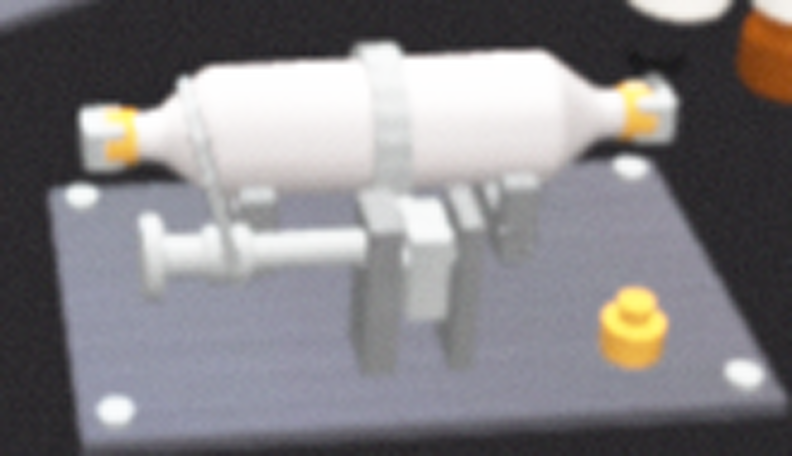

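The crops show the knob centre at about (295.6,268) in side and (235.5,197.5) in scene. The pin runs to the fork at about (341,265.6) in side. The ring leans back over the pin, and the four plate screws are visible.

```bash
python3 - <<'E'
from h import *
np.set_printoptions(precision=4,suppress=True)
s=load('s0');d=load('d0')
print('knob side z55',atz(d,295.6,268.1,.055),'depth',atd(d,296,268));print('knob scene z55',atz(s,235.5,197.5,.055),atd(s,235,198))
S=[atz(d,*p,.01)[:2] for p in[(282.1,255.8),(289.2,300.4),(420.2,293.1),(396.3,249.8)]]
print('side screws',np.array(S))
C=[atz(s,*p,.01)[:2] for p in[(238.75,208.75),(263,248),(135.5,276.5)]]
print('scene screws',np.array(C))
f=lambda a,b:np.degrees(np.arctan2(*(b-a)[::-1]))
print('yaw side',f(S[0],S[3]),f(S[1],S[2]),'scene',f(C[1],C[2]), np.linalg.norm(S[3]-S[0]))
print('pin hinge,fork',atz(d,312.9,267.1,.055),atz(d,341,265.6,.055))
# ring top
print('ringtop side z.12',atz(d,265+185/4.8,215+80/4.8,.12),'scene',atz(s,110+463/4,150+63/4,.12))
E
```

```text
knob side z55 [ 0.5306 -0.159   0.055 ] depth [ 0.5266 -0.1712  0.0642]
knob scene z55 [ 0.53   -0.1585  0.055 ] [ 0.5377 -0.1478  0.0621]
side screws [[ 0.544  -0.0517]
 [ 0.5106 -0.1828]
 [ 0.7276 -0.2394]
 [ 0.7616 -0.1071]]
scene screws [[ 0.5093 -0.1814]
 [ 0.5435 -0.05  ]
 [ 0.7606 -0.1076]]
yaw side -14.301475986110525 -14.614986512303481 scene -14.856218633581951 0.2245005991608675
pin hinge,fork [ 0.5592 -0.1661  0.055 ] [ 0.6057 -0.1781  0.055 ]
ringtop side z.12 [ 0.546  -0.1535  0.12  ] scene [ 0.5406 -0.1713  0.12  ]
```

Both views agree: knob at about (0.530, -0.159) and push yaw about -14.5°. I'll go to a spot above and behind the knob with the fingers shut.

drive_tool --series '[[[-0.508,-0.546,0],-2.9,0],[[-0.508,-0.546,0],-2.9,0],[[-0.508,-0.546,0],-2.9,0],[[-0.508,-0.546,0],-2.9,0],[[-0.508,-0.546,0],-2.9,0],[[-0.508,-0.546,0],-2.9,0],[[-0.508,-0.546,0],-2.9,0],[[-0.508,-0.546,0],-2.9,0],[[-0.508,-0.546,0],-2.9,0],[[-0.508,-0.546,0],-2.9,0],[[-0.508,-0.546,0],-2.9,0],[[-0.508,-0.546,0],-2.9,0],[[-0.508,-0.546,0],-2.9,0],[[-0.508,-0.546,0],-2.9,0],[[-0.508,-0.546,0],-2.9,0],[[-0.508,-0.546,0],-2.9,0],[[-0.508,-0.546,0],-2.9,0],[[-0.508,-0.546,0],-2.9,0],[[-0.508,-0.546,0],-2.9,0],[[-0.508,-0.546,0],-2.9,0]]'

```text
time_s: 2.15
position: [0.4859, -0.1468, 0.2316]
tool_rot: [[-0.969, 0.248, 0.0], [0.248, 0.969, -0.0], [-0.0, -0.0, -1.0]]
ft_force: [-0.0, -0.4, -0.5]
grip_width: 0.0003
gripper_force: 0.0
```

```bash
python3 - <<'E'
from h import *
np.set_printoptions(precision=4,suppress=True)
s=env.observe();print(s['time_s'],s['position'],s['tool_rot'],s['q'],s['ft_force'],s['grip_width'])
snap('wrist','w1')
d=load('w1');print(proj(d,[[.53,-.159,.055],[.561,-.167,.055],[.606,-.178,.055]]))
E
```

```text
2.15 [ 0.4859 -0.1468  0.2316] [[-0.9687  0.2483  0.0003]
 [ 0.2483  0.9687 -0.0002]
 [-0.0004 -0.0001 -1.    ]] [ -30.1935   17.5186   80.8819    0.0015   81.5775 -105.8182] [-0.0267 -0.3977 -0.4745] 0.0003012274145864102
[[284.2457 226.0954]
 [284.2135 254.0962]
 [284.7029 291.7332]]
```

View pics/w1.png

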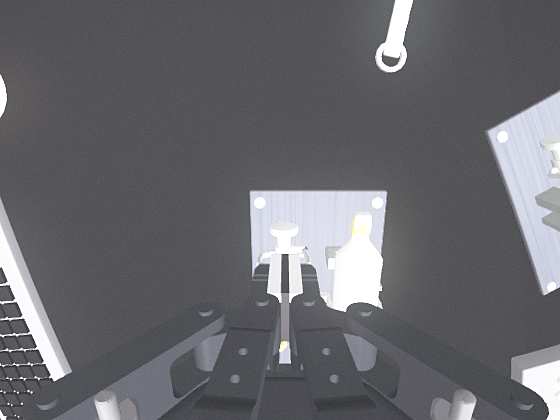

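The wrist view shows the knob at (284,229), in line with the fingers, and the plate edges are level, so the yaw is right. Now I'll descend behind the knob, keeping the body above the ring's end.

drive_tool --series '[[[0,-0.001,0.05],0,0],[[0,-0.001,0.1],0,0],[[0,-0.001,0.14],0,0],[[0,-0.001,0.175],0,0],[[0,-0.001,0.175],0,0],[[-0.015,-0.001,0.175],0,0],[[-0.028,-0.001,0.175],0,0],[[-0.034,-0.001,0.175],0,0],[[-0.038,-0.001,0.175],0,0],[[-0.042,-0.001,0.175],0,0],[[-0.046,-0.001,0.175],0,0],[[-0.05,-0.001,0.175],0,0],[[-0.05,-0.001,0.175],0,0]]'

```text
time_s: 3.5
position: [0.5348, -0.1613, 0.0563]
tool_rot: [[-0.968, 0.25, 0.001], [0.25, 0.968, -0.0], [-0.001, -0.0, -1.0]]
ft_force: [0.3, -0.2, -0.1]
grip_width: 0.0002
gripper_force: 0.0
```

```bash
python3 - <<'E'
from h import *
np.set_printoptions(precision=4,suppress=True)
s=env.observe();print(s['time_s'],s['position'],s['ft_force'])
a=snap('scene','s1')['img'][140:290,110:290,::-1];b=snap('side','d1')['img'][150:310,265:430,::-1]
A=cv2.resize(a,(480,400),interpolation=cv2.INTER_CUBIC);B=cv2.resize(b,(412,400),interpolation=cv2.INTER_CUBIC)
cv2.imwrite('pics/c1.png',cv2.resize(np.hstack([A,B]),(800,359)))
E
```

```text
3.5 [ 0.5348 -0.1613  0.0563] [ 0.3022 -0.2182 -0.0766]
```

View pics/c1.png

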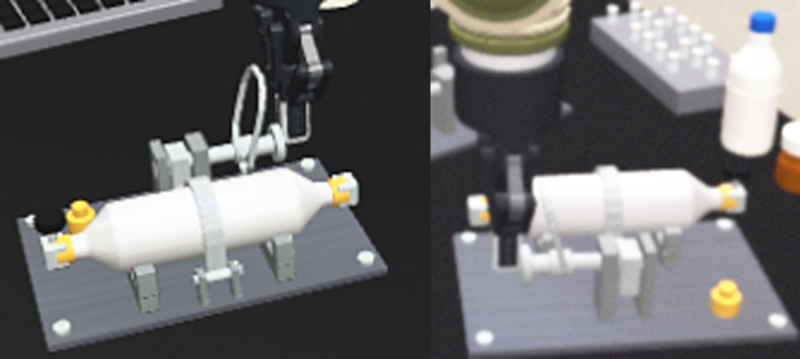

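The fingers sit right behind the knob, which the push has already started to move, and they are clear of the ring. I'll keep pushing.

drive_tool --series '[[[-0.004,0,0],0,0],[[-0.008,0,0],0,0],[[-0.012,0,0],0,0],[[-0.016,0,0],0,0],[[-0.019,0,0],0,0],[[-0.022,0,0],0,0]]'

```text
time_s: 4.2
position: [0.5545, -0.1663, 0.0561]
tool_rot: [[-0.968, 0.249, -0.004], [0.249, 0.968, 0.001], [0.004, 0.0, -1.0]]
ft_force: [-16.6, 1.9, 11.1]
grip_width: 0.0002
gripper_force: 8.5
```

drive_tool --series '[[[-0.002,0,0],0,0],[[-0.004,0,0],0,0]]'

```text
time_s: 4.4
position: [0.5546, -0.1662, 0.056]
tool_rot: [[-0.968, 0.249, -0.013], [0.249, 0.969, 0.004], [0.013, 0.0, -1.0]]
ft_force: [-32.0, 4.5, 20.7]
grip_width: -0.0001
gripper_force: 16.4
```

It's pressing firmly against something solid, presumably the stop. I'll back off and look to confirm the pin is home.

drive_tool --series '[[[0.012,0,0],0,0],[[0.03,0,0],0,0],[[0.05,0,0],0,0],[[0.05,0,0],0,0]]'

```text
time_s: 4.8
position: [0.5099, -0.1547, 0.0565]
tool_rot: [[-0.968, 0.25, -0.0], [0.25, 0.968, 0.0], [0.0, 0.0, -1.0]]
ft_force: [-0.4, -0.1, -0.3]
grip_width: 0.0
gripper_force: 0.0
```

```bash
python3 - <<'E'
from h import *
np.set_printoptions(precision=4,suppress=True)
s=env.observe();print(s['time_s'],s['position'],s['ft_force'])
a=snap('scene','s2')['img'][150:240,130:265,::-1];b=snap('side','d2')['img'][215:310,265:430,::-1]
A=cv2.resize(a,(600,400),interpolation=cv2.INTER_CUBIC);B=cv2.resize(b,(600,345),interpolation=cv2.INTER_CUBIC)
cv2.imwrite('pics/c2.png',cv2.resize(np.vstack([A,B]),(480,596)))
E
```

```text
4.8 [ 0.5099 -0.1547  0.0565] [-0.442  -0.1064 -0.3465]
```

View pics/c2.png

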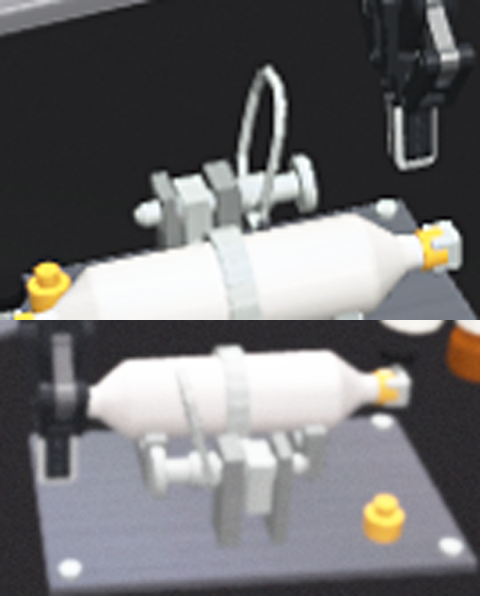

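The pin end now sticks out past the fork at (148,212), and the ring has come forward to just behind the fork, still standing back. I'll check the travel.

```bash
python3 - <<'E'
from h import *
np.set_printoptions(precision=4,suppress=True)
s=load('s2');d=load('d2');e=np.array([.968,-.25])
for D,p,q in((d,(315.2,266.6),(295.6,268.1)),(s,(215.5,201.2),(235.5,197.5))):
    P=atz(D,*p,.055);print(P,(P-atz(D,*q,.055))[:2]@e)
# expected pixel of knob at 42 / 38 mm
k=np.array([.530,-.159]); 
for t in(.036,.042):
    P=[*(k+t*e),.055];print(t,proj(d,[P]),proj(s,[P]))
E
```

```text
[ 0.5634 -0.1661  0.055 ] 0.0334619415123073
[ 0.5672 -0.1689  0.055 ] 0.03866597609114449
0.036 [[316.4497 267.0521]] [[216.8587 201.0146]]
0.042 [[319.9701 266.8655]] [[213.7413 201.6276]]
```

```bash
python3 - <<'E'
from h import *
np.set_printoptions(precision=4,suppress=True)
e=np.array([.968,-.25]);k=np.array([.530,-.159])
def sub(a,b,box,dx):
    x0,y0,x1,y1=box;g=lambda n:cv2.resize(cv2.cvtColor(load(n)['img'],cv2.COLOR_RGB2GRAY),None,fx=8,fy=8,interpolation=cv2.INTER_CUBIC)
    A,B=g(a),g(b);T=A[y0*8:y1*8,x0*8:x1*8]
    X0,X1=sorted((dx[0],dx[1]));S=B[(y0-8)*8:(y1+8)*8,(x0+X0)*8:(x1+X1)*8]
    r=cv2.matchTemplate(S,T,cv2.TM_CCOEFF_NORMED);_,m,_,l=cv2.minMaxLoc(r);return l[0]/8+X0,l[1]/8-8,m
for a,b,box,dx,c in(('d0','d2',(291,256,306,280),(12,32),(297,268)),('s0','s2',(228,186,242,208),(-32,-10),(235.5,197.5))):
    u,v,m=sub(a,b,box,dx);d=load(a);print(a,u,v,m,(atz(d,c[0]+u,c[1]+v,.055)-atz(d,*c,.055))[:2]@e)
E
```

```text
d0 23.0 -0.875 0.9226911664009094 0.03891785789848783
s0 -19.875 4.0 0.9374536871910095 0.03874174696219803
```

Travel comes out at about 39 mm against 42 mm nominal. I'll check the knob-to-fork distance (40 mm when home) up close with the wrist camera from the right-hand side.

drive_tool --series '[[[0,-0.03,-0.035],0,0],[[0,-0.065,-0.06],0,0],[[-0.03,-0.08,-0.06],0,0],[[-0.06,-0.08,-0.06],0,0],[[-0.06,-0.08,-0.06],0,0],[[-0.06,-0.08,-0.06],0,0]]'

```text
time_s: 5.5
position: [0.5498, -0.2478, 0.1159]
tool_rot: [[-0.968, 0.249, 0.0], [0.249, 0.968, -0.0], [-0.0, -0.0, -1.0]]
ft_force: [-0.4, 0.1, -0.1]
grip_width: 0.0003
gripper_force: 0.0
```

```bash
python3 - <<'E'
from h import *
np.set_printoptions(precision=4,suppress=True)
s=env.observe();print(s['time_s'],s['position'],s['ft_force'])
d=snap('wrist','w2')
k=np.array([.530,-.159]);e=np.array([.968,-.25])
P=proj(d,[[*(k+t*e),.07] for t in (.039,.042,.079,.082)]);print(P)
x0=int(P[:,0].min())-60;y0=int(P[:,1].min())-60
print(x0,y0)
x0=max(0,min(x0,400));y0=max(0,min(y0,270));print(x0,y0)
cv2.imwrite('pics/w2c.png',cv2.resize(d['img'][y0:y0+150,x0:x0+160,::-1],None,fx=4,fy=4,interpolation=cv2.INTER_CUBIC))
E
```

```text
5.5 [ 0.5498 -0.2478  0.1159] [-0.3514  0.1086 -0.1008]
[[415.1646 228.5855]
 [414.5767 233.0566]
 [407.4747 284.9153]
 [406.9127 288.8609]]
346 168
346 168
```

View pics/w2c.png

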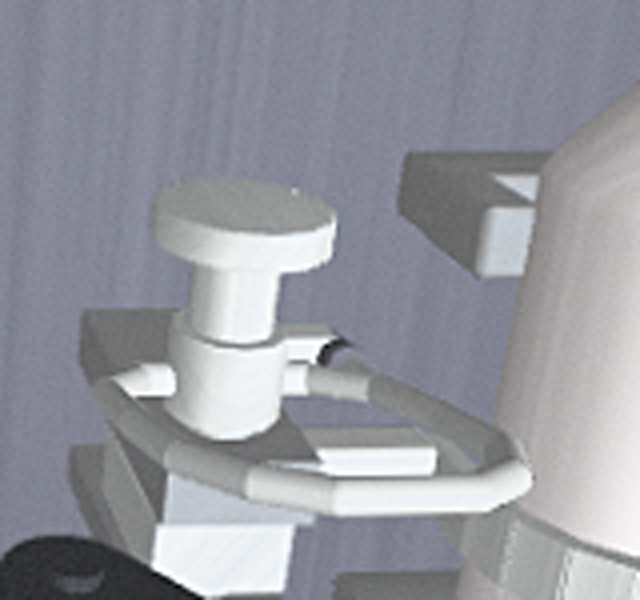

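The close view shows the knob's rear face, with its upper edge at about (245,234) in the crop. The fork's near top edge is at about (378,430), and the ring leans back with its end at about (390,495).

```bash
python3 - <<'E'
from h import *
np.set_printoptions(precision=4,suppress=True)
d=load('w2');k=np.array([.530,-.159]);e=np.array([.968,-.25])
f=lambda x,y,z:(atz(d,346+x/4,168+y/4,z)[:2]-k)
n=np.array([.25,.968])
for nm,p in dict(kneartop=(245,234,.07),kfronttop=(250,268,.07),forknear=(322,430,.07),forknear2=(435,430,.07),forkfar=(435,473,.07),knL=(155,215,.055),knR=(335,215,.055),ringend=(430,495,.12),ringendL=(160,465,.1)).items():
    w=f(*p);print(nm,w@e,w@n)
E
```

```text
kneartop 0.03757798990080957 -0.00520721088097712
kfronttop 0.04327564363958112 -0.003734969204029979
forknear 0.07208301387217989 0.011934193066668026
forknear2 0.07240106150619355 0.03130340306017093
forkfar 0.08056718277360861 0.03275103674857202
knL 0.03990260229917278 -0.014825874216246376
knR 0.03995490411727231 0.01585232387725612
ringend 0.05323253830854073 0.002571414993989147
ringendL 0.06036090975892095 -0.025088993249914458
```

```bash
python3 - <<'E'
from h import *
np.set_printoptions(precision=4,suppress=True)
d=load('w2');k=np.array([.530,-.159]);e=np.array([.968,-.25]);n=np.array([.25,.968])
for p in((318,463),(165,475)):
    w=atz(d,346+p[0]/4,168+p[1]/4,.07)[:2]-k;print(w@e,w@n)
P=lambda a,l,z:[*(k+a*e+l*n),z]
# expected fork near top corners if home now is .040 (fork at .080) / if fork at .082
for a in(.08,.082,.084):print(a,(proj(d,[P(a,-.013,.07),P(a,.013,.07),P(a+.03,0,.07)])-[346,168])*4)
D=d['depth'];im=cv2.resize(d['img'][255:300,360:450,::-1],None,fx=8,fy=8,interpolation=cv2.INTER_CUBIC)
cv2.imwrite('pics/w2d.png',im)
E
```

```text
0.0782697696600127 0.01215639844513511
0.08017176589352121 -0.013482651073139472
0.08 [[168.0473 473.8599]
 [321.4443 471.8426]
 [223.1269 623.6182]]
0.082 [[166.7766 484.3923]
 [319.7263 482.3148]
 [221.6939 633.1515]]
0.084 [[165.5094 494.8571]
 [318.0128 492.7206]
 [220.2655 642.6227]]
```

View pics/w2d.png

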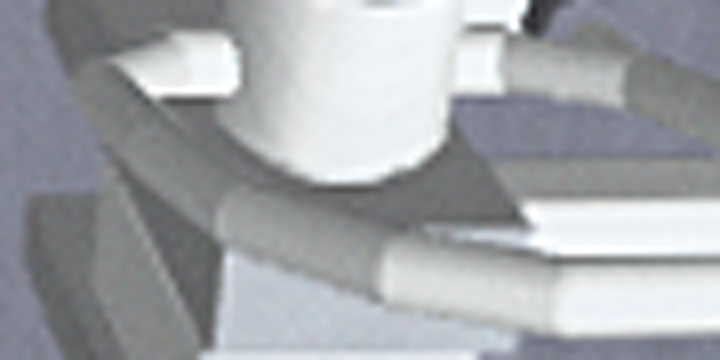

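The knob-to-fork distance is about 39–40 mm, so the pin is home at its hard stop. Now the ring: come in from behind it at z ≈ 0.10 and push it forward past upright.

drive_tool --series '[[[0.025,0,0],0,0],[[0.025,0.04,0.01],0,0],[[0.025,0.081,0.016],0,0],[[0.025,0.081,0.016],0,0],[[0.01,0.081,0.016],0,0],[[0.0,0.081,0.016],0,0],[[-0.01,0.081,0.016],0,0],[[-0.02,0.081,0.016],0,0],[[-0.03,0.081,0.016],0,0],[[-0.04,0.081,0.016],0,0],[[-0.05,0.081,0.016],0,0],[[-0.055,0.081,0.016],0,0],[[-0.055,0.081,0.016],0,0],[[-0.055,0.081,0.016],0,0]]'

```text
time_s: 6.95
position: [0.6222, -0.1828, 0.1003]
tool_rot: [[-0.968, 0.25, -0.0], [0.25, 0.968, 0.0], [0.0, -0.0, -1.0]]
ft_force: [-0.6, -0.8, -0.2]
grip_width: -0.0002
gripper_force: 0.0
```

```bash
python3 - <<'E'
from h import *
np.set_printoptions(precision=4,suppress=True)
s=env.observe();print(s['time_s'],s['position'],s['ft_force'])
a=snap('scene','s3')['img'][150:240,130:265,::-1];b=snap('side','d3')['img'][215:310,265:430,::-1]
A=cv2.resize(a,(600,400),interpolation=cv2.INTER_CUBIC);B=cv2.resize(b,(600,345),interpolation=cv2.INTER_CUBIC)
cv2.imwrite('pics/c3.png',cv2.resize(np.vstack([A,B]),(480,596)))
E
```

```text
6.95 [ 0.6222 -0.1828  0.1003] [-0.6454 -0.8127 -0.2134]
```

View pics/c3.png

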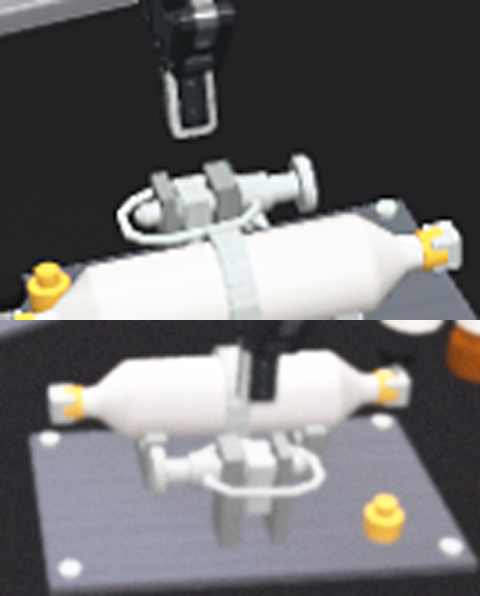

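The ring has snapped over and lies around the fork and pin end: its end is at (120,218) in the scene part and (322,470) in the side part. I'll check its height numerically.

```bash
python3 - <<'E'
from h import *
np.set_printoptions(precision=4,suppress=True)
s=load('s3');d=load('d3');k=np.array([.530,-.159]);e=np.array([.968,-.25]);n=np.array([.25,.968])
H=k+.072*e
th=np.linspace(-np.pi/2,np.pi/2,41)
def best(ph):  # loop: end arc, width 50, length 66 from hinge; ph = pitch above level
    r=.026;L=np.r_[.040+.026*np.cos(th)];y=r*np.sin(th)
    return np.array([[*(H+l*np.cos(ph)*e+q*n),.055+l*np.sin(ph)] for l,q in zip(L,y)])
for ph in(-.05,0,.1,.2,.3):
    Q=best(ph);a=proj(s,Q);b=proj(d,Q)
    la=a[a[:,0].argmin()];rb=b[b[:,0].argmax()]
    lowA=a[:,1].max();lowB=b[:,1].max()
    print(ph,'scene left',(la-[130,150])*3.556,'low',(lowA-150)*3.556,'side right',(rb-[265,215])*2.909+[0,320],'low',(lowB-215)*2.909+320)
E
```

```text
-0.05 scene left [115.4946 218.4328] low 242.19167012373313 side right [323.2175 472.9471] low 493.5266266073335
0 scene left [114.6591 213.1011] low 238.0585913325159 side right [323.8512 468.302 ] low 490.63469091772976
0.1 scene left [113.9327 202.2048] low 230.06147462612972 side right [324.2948 459.0139] low 484.8653534692222
0.2 scene left [114.4825 191.0922] low 222.59286455637474 side right [323.6268 449.8056] low 479.16338089481417
0.3 scene left [116.3161 179.8808] low 215.65036709932838 side right [321.841  440.7705] low 473.58645159477885
```

The ring's outline matches level to its stop (pitch 0 to -0.05). I'll retreat upward, check that the knob hasn't moved, and hand in.

drive_tool --series '[[[0,0,-0.04],0,0],[[0,0,-0.09],0,0],[[0,0,-0.13],0,0],[[0,0,-0.13],0,0],[[0,0,-0.13],0,0]]'

```text
time_s: 7.55
position: [0.6224, -0.1828, 0.2309]
tool_rot: [[-0.968, 0.25, 0.001], [0.25, 0.968, -0.001], [-0.001, -0.0, -1.0]]
ft_force: [0.1, 0.2, -0.4]
grip_width: -0.0002
gripper_force: 0.0
```

```bash
python3 - <<'E'
from h import *
for n in('scene','side'):
    a=load({'scene':'s2','side':'d2'}[n])['img'];b=snap(n,n[0]+'9')['img']
    x0,y0,x1,y1={'scene':(208,190,222,212),'side':(311,258,326,278)}[n]
    g=lambda i:cv2.resize(cv2.cvtColor(i,cv2.COLOR_RGB2GRAY),None,fx=8,fy=8,interpolation=cv2.INTER_CUBIC)
    r=cv2.matchTemplate(g(b)[(y0-5)*8:(y1+5)*8,(x0-5)*8:(x1+5)*8],g(a)[y0*8:y1*8,x0*8:x1*8],cv2.TM_CCOEFF_NORMED)
    _,m,_,l=cv2.minMaxLoc(r);print(n,l[0]/8-5,l[1]/8-5,m)
# ring still the same as in s3 ?
a=load('s3')['img'][195:222,160:206].astype(int);b=load('s9')['img'][195:222,160:206].astype(int);print(abs(a-b).mean())
s=env.observe();print(s['time_s'],s['position'],s['ft_force'])
E
```

```text
scene 0.0 0.0 0.9739845395088196
side 0.0 0.0 0.9985008239746094
110.99865807836822
7.65 [ 0.62199803 -0.18263159  0.22877232] [-0.07015942  0.14749556 -0.21627839]
```

```bash
python3 - <<'E'
from h import *
a=load('d3')['img'][250:290,335:385].astype(int);b=load('s9')['img'][250:290,335:385].astype(int)
m=abs(a-b).mean();print(m)   # s9 holds the side view (name clash)
if m<12: print(env.close_job())
E
```

```text
2.203
the job is handed in; nothing more can be done
None
```

The linch pin is pushed home against its stop and its ring is flipped down level around the pin end; the arm never went to the empty cradle. I handed the job in at about 7.7 s with the gripper clear of everything.

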